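Load the tilted inspection rail with weld test tees and lower it

ROBOT

A 6-joint arm with a two-finger parallel gripper is mounted at the origin on a cart in front of the work surface, level with it; the furniture and walls round the work are solid. World frame = base frame: x ahead of the robot, y to its left, z up, the work surface at z = 0. Lengths are in m, angles in rad, forces in N, time in s.
With the tool pointing down it reaches from about 0.35 to 0.975 m from the base axis. Payload 4.9 kg.
Tool frame: the origin (TCP) lies midway between the tips of the shut fingers; the grasp point (between the pads) lies 19 mm behind it; z points along the fingers, y is the direction in which the jaws open and shut (so a half turn about z gives the same grasp; the last joint's range is limited). The gripper opens to 85 mm and grips with 20 to 120 N. Pads are 22 mm wide; open, the fingers measure 114 mm over their backs; the gripper's body (76 mm by 85 mm) begins 54 mm behind the grasp point. The pads swing forward as they close: fully open they stand 13 mm farther back than shut.
Start: joints at [1.227, 0.053, 1.613, -0, 1.476, -0.119], TCP at [0.139, 0.609, 0.194] pointing down, gripper open.
Joint ranges: [-3.01, 3.01], [-1.01, 2.22], [0.06, 2.58], [-1.02, 4.17], [0.09, 2.62], [-3.14, 3.14]. Speed limits (rad/s): [2.57, 2.57, 3.14, 3.14, 3.14, 3.14].

INTERFACE

Orientations are given as a unit quaternion [w, x, y, z].
In Python, from plant import manip, cams gives the robot as it stands.
- The arm moves only by the tool jog_arm, never from a script. Its argument "targets" is a list of rows, each a list of 4 numbers: the shift along the tool's x, y, z in m, then the turn about the tool's z in degrees. A call has 1 to 5 rows; each row is the pose to reach, as a shift and turn from the pose commanded when the call began, along the tool's axes at that moment; what a row does not reach only later rows make up. A row lasts 1/12 s, in which the tool goes at most 41.7 mm and 7.16 degrees, less where a joint would pass 70% of its speed; a pose out of reach is approached as far as the arm can. A call with a gripper value outside its range is refused whole. "fingers" is the opening, from 0 (shut) to 1 (fully open), set as the call begins (left out, the last holds). The fingers move at their own pace and stop on an object; the grip force is fixed at half the most. Time passes only in rows, so rows that repeat a pose let the fingers close. It gives the time, the measured TCP pose, the force and the opening at its end, in the units of the state.
- manip.state(): the state, without advancing time (a new reading comes with each control period).
- cams.grab_frame(name): name is "side" or "top"; returns the picture (384x512x3 uint8, red, green, blue); there is no depth.
- cams.get_calibration(name): a dict with "camera_matrix" (3x3 intrinsics, pixels), "cam_to_world" (4x4, takes a point from camera to world coordinates). Camera axes: x right, y up, looking along -z (the intrinsics and any distortion apply to the point x, -y, -z); pixel columns grow to the right and rows downward; lengths in m; the calibration is good to about 2 mm. A picture is of the moment at which its call begins. get_calibration takes no time and is no camera call.
- manip.job_done(): hands the job in, once; it reports no verdict.
The state is a dict: "time": time; "joint_pos": joint angles; "joint_vel": joint speeds; "joint_efforts": joint torques, N m; "tool_pos": TCP position; "tool_rot": TCP orientation; "contact_force": force on the tool from outside, world axes, zero at the start; "ft_torque": the same for the moment, N m; "gripper_width": opening from 0.0 (shut) to 1.0 (fully open).
Only numpy, scipy, OpenCV 4.12 (cv2) and the standard library are available. Lean on these libraries where they do the work, as an engineer would, in place of code of your own. Each camera call takes 0.05 s, during which the arm holds its last target. There are 200 camera calls.

TASK

Slide both short weld test tees into the tilted rail one behind the other, each with its weld bead facing the rail's handle side, so that they run right down against the end stop and against each other. Then press the thumb button in the handle's grip and swing the handle down with the button pressed until the rail stops nearly level, and let go so that it locks there. Leave the other things on the table where they are.

Things in the scene. Friction and masses are not known exactly. Their poses are not given: they have to be found in the camera images.
- tee1_center (a point): first short fillet-weld test tee, bare steel, 0.28 kg: base plate 44 mm long (x), 50 wide (y), 8 thick, with an upright web 10 mm thick, 44 long, up its middle to 50 mm above the underside. One weld bead runs along the web's foot, on the +y side only. Hold it by the upper 30 mm of the web. Point: its middle, 25 mm above the underside. Starts on its base
- tee2_center (a point): second short fillet-weld test tee, bare steel, 0.28 kg: base plate 44 mm long (x), 50 wide (y), 8 thick, with an upright web 10 mm thick, 44 long, up its middle to 50 mm above the underside. One weld bead runs along the web's foot, on the +y side only. Hold it by the upper 30 mm of the web. Point: its middle, 25 mm above the underside. Starts on its base
- tee1_bead (a point): point on the first tee's weld bead, 12 mm out from the web's centre plane on the bead side (the tee's +y), 13 mm above the underside; the rounded bead reaches 15 mm out and 18 mm up, the web's other side is bare
- tee2_bead (a point): the same point on the second tee's weld bead
- rail_stop (a point): middle of the end stop's inner face at floor level, low end of the rail; turns with the rail. x points downhill along the rail, z square up from its floor, y to the handle side. The rail is an steel channel 54 mm wide inside; its floor runs to x = -170 mm. A first tee comes home with its middle at x = -22 mm, a second at -66 mm, y = 0, z = 25 mm. The stop plate is 24 mm high
- rail_mouth (a point): middle of the lips' upper end at floor level, 95 mm uphill of the stop; axes as rail_stop. From here down two lips cover the base's edges, 10 to 13 mm above the floor (lead-ins reach 12 mm uphill, rising to 17 mm). The gap for the web reaches 8.5 mm to the plain side but 18 mm to the handle side, so a tee enters only with its bead on the handle side
- rail_tongue (a point): middle of the open loading tongue at the rail's high end, on the floor, 138 mm uphill of the stop; axes as rail_stop. A tee set on it flat and level with the slope goes under the lips; its 12 mm high walls flare from 52 mm apart at the lips to 68 at the end. The floor is slippery (friction 0.12): a tee let go slides down by itself
- rail_pivot (a point): centre of the rail's hinge: the rail swings about this point's y axis. It lies 10 mm uphill of the stop's face and 12 mm below the rail's floor; axes as rail_stop. The steel stand it is on does not move
- rail (a joint): swing of the rail with its handle, rad: 0 = raised, tilted 0.436 (25 degrees), locked; grows as the high end goes down (turn about rail_pivot's -y); 0.384 = its stop, nearly level (3 degrees). Stiff hinge, stays where left. A spring pawl locks it in a notch at 0 and at 0.384, and leaves the notch only while the thumb button is pressed
- release_button (a joint): travel of the thumb button into the grip, m: 0 = out, 0.007 = fully in, along button_top's -z, against a spring of 1.5 N at first, 4.5 N fully in; the pawl is free from 0.006 on. Let go with the rail at its stop, it comes out by itself as the pawl drops in
- button_top (a point): middle of the top of the thumb button, a rounded steel bar 26 mm (x) by 14 mm (y) on the upper side of the end of the black grip (23 mm thick); axes as rail_stop. From rail_pivot: 203 mm uphill, 66 mm to the handle side, 24 mm up. The raised grip reaches 0.16 m above the table. Pushed down here, the button goes in and then the handle swings down with about 5 N (up to 12 N)
- magnet: welding magnet, a bystander to be left alone
- paint_pen: paint marker, a bystander to be left alone
- tape: tape measure, a bystander to be left alone
- soapstone_holder: soapstone holder, a bystander to be left alone
- earplug_pot: small lidded pot, a bystander to be left alone
Not all that is in view belongs to the job. Leave any red look-alike of the part that bears tee1_center alone.

How it is judged:
On the way, in this order (a step that is already met when the one before it is completed fails the run):
1. both tees are home in the raised rail, beads to the handle side ((((x of tee1_center in the frame of rail_stop between -0.028 and -0.018 m and y of tee1_center in the frame of rail_stop between -0.004 and 0.004 m and z of tee1_center in the frame of rail_stop between 0.015 and 0.031 m and y of tee1_bead in the frame of rail_stop above 0.005 m) and (x of tee2_center in the frame of rail_stop between -0.074 and -0.06 m and y of tee2_center in the frame of rail_stop between -0.004 and 0.004 m and z of tee2_center in the frame of rail_stop between 0.015 and 0.031 m and y of tee2_bead in the frame of rail_stop above 0.005 m)) or ((x of tee2_center in the frame of rail_stop between -0.028 and -0.018 m and y of tee2_center in the frame of rail_stop between -0.004 and 0.004 m and z of tee2_center in the frame of rail_stop between 0.015 and 0.031 m and y of tee2_bead in the frame of rail_stop above 0.005 m) and (x of tee1_center in the frame of rail_stop between -0.074 and -0.06 m and y of tee1_center in the frame of rail_stop between -0.004 and 0.004 m and z of tee1_center in the frame of rail_stop between 0.015 and 0.031 m and y of tee1_bead in the frame of rail_stop above 0.005 m))) and value of joint rail below 0.05 rad), for 0.3 s.
2. the rail is swung down to its stop (value of joint rail above 0.365 rad), for 0.1 s.
At the end, for the whole second after the job is handed in: both tees at rest in the rail in either order, flat under the lips, beads to the handle side, the first within 6 mm of the stop, the second within 8 mm of its place behind it; rail joint above 0.365 and locked, thumb button out (under 3 mm) ((((x of tee1_center in the frame of rail_stop between -0.028 and -0.018 m and y of tee1_center in the frame of rail_stop between -0.004 and 0.004 m and z of tee1_center in the frame of rail_stop between 0.015 and 0.031 m and y of tee1_bead in the frame of rail_stop above 0.005 m) and (x of tee2_center in the frame of rail_stop between -0.074 and -0.06 m and y of tee2_center in the frame of rail_stop between -0.004 and 0.004 m and z of tee2_center in the frame of rail_stop between 0.015 and 0.031 m and y of tee2_bead in the frame of rail_stop above 0.005 m)) or ((x of tee2_center in the frame of rail_stop between -0.028 and -0.018 m and y of tee2_center in the frame of rail_stop between -0.004 and 0.004 m and z of tee2_center in the frame of rail_stop between 0.015 and 0.031 m and y of tee2_bead in the frame of rail_stop above 0.005 m) and (x of tee1_center in the frame of rail_stop between -0.074 and -0.06 m and y of tee1_center in the frame of rail_stop between -0.004 and 0.004 m and z of tee1_center in the frame of rail_stop between 0.015 and 0.031 m and y of tee1_bead in the frame of rail_stop above 0.005 m))) and value of joint rail above 0.365 rad and value of joint release_button below 0.003 m and linear speed of each of tee1, tee2 below 0.02 m/s); the robot touches nothing.
It fails at once if the welding magnet is moved more than 30 mm (distance of magnet from where it was at the start of the episode above 0.03 m).
It fails at once if the paint marker is moved more than 30 mm (distance of paint_pen from where it was at the start of the episode above 0.03 m).
It fails at once if the tape measure is moved more than 30 mm (distance of tape from where it was at the start of the episode above 0.03 m).
It fails at once if the soapstone holder is moved more than 30 mm (distance of soapstone_holder from where it was at the start of the episode above 0.03 m).
It fails at once if the small lidded pot is moved more than 30 mm (distance of earplug_pot from where it was at the start of the episode above 0.03 m).
It also fails if it takes over 72 s, if anything falls off the work surface, if the arm or the gripper's body presses on something with over 40 N, if the wrist force passes 120 N, or if a joint passes its speed limit or range.

## Working session

There is one attempt and no reset: what is moved stays moved. The work goes in short steps, Python scripts to look and compute and a tool call to move; the robot and the scene stay as the last step left them, time stands still between calls to the robot, and variables do not carry over. Pictures are saved under pics/ and viewed, about 8 in all and at most 12, crops included, and the job is handed in when it is done.

Besides the shell and the picture viewer there is one more tool, called after ">>>" in YAML: its name, and indented under it one key for each argument. jog_arm: Moves the arm, as the interface text tells. Its arguments: {"type":"object","properties":{"targets":{"type":"array"},"fingers":{"type":"number"}},"required":["targets"]}

```bash
mkdir -p pics; ls; python3 - <<'E'
from plant import manip, cams
import cv2,numpy as np
np.set_printoptions(precision=4,suppress=True)
for n in ("side","top"):
    f=cams.grab_frame(n); cv2.imwrite(f"pics/{n}0.png",cv2.resize(f[:,:,::-1],(800,600),interpolation=cv2.INTER_CUBIC)); np.save(f"pics/{n}0.npy",f)
    c=cams.get_calibration(n); print(n,c)
print(manip.state())
E
```

```text
pics
side {'camera_matrix': array([[464.058 ,   0.    , 252.4911],
       [  0.    , 464.058 , 185.3892],
       [  0.    ,   0.    ,   1.    ]]), 'cam_to_world': array([[-0.996 ,  0.0356, -0.0821,  0.4882],
       [-0.0883, -0.5409,  0.8364,  1.0191],
       [-0.0146,  0.8403,  0.5419,  0.7049],
       [ 0.    ,  0.    ,  0.    ,  1.    ]])}
top {'camera_matrix': array([[383.7944,   0.    , 260.2736],
       [  0.    , 383.7944, 190.1632],
       [  0.    ,   0.    ,   1.    ]]), 'cam_to_world': array([[-0.0071,  0.9905, -0.1375,  0.4369],
       [-0.9999, -0.005 ,  0.0152,  0.0954],
       [ 0.0144,  0.1376,  0.9904,  1.1663],
       [ 0.    ,  0.    ,  0.    ,  1.    ]])}
{'time': 0.1, 'joint_pos': array([ 1.227 ,  0.0533,  1.6142, -0.    ,  1.476 , -0.119 ]), 'joint_vel': array([-0.001 , -0.0024, -0.0035, -0.0005, -0.0021,  0.001 ]), 'joint_efforts': array([  0.0001, -39.4903, -37.1363,  -0.0001,   0.004 ,   0.    ]), 'tool_pos': array([0.1391, 0.6087, 0.1932]), 'tool_rot': array([-0.0002,  0.1122,  0.9937, -0.0009]), 'contact_force': array([ 0.1829, -0.2492,  0.3756]), 'ft_torque': array([-0.0017,  0.0408, -0.0186]), 'gripper_width': 1.0010909775086052}
```

View pics/top0.png

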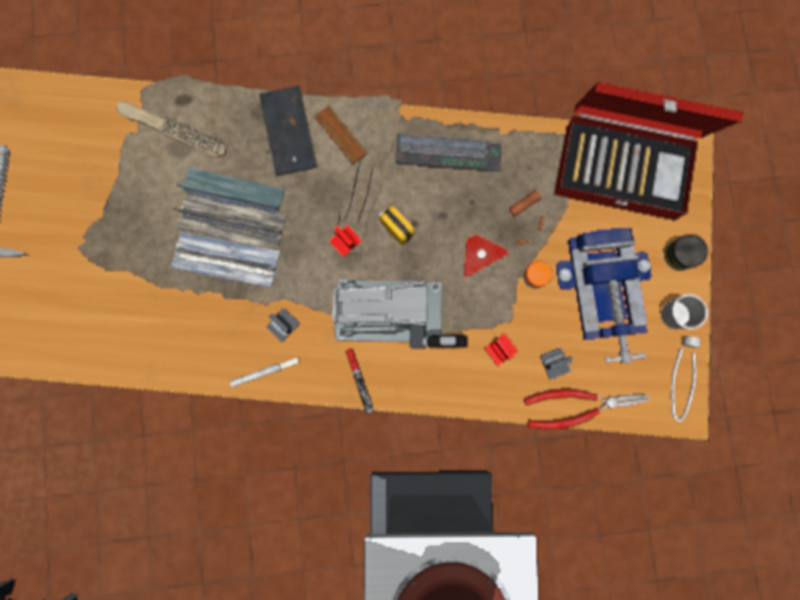

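View pics/side0.png

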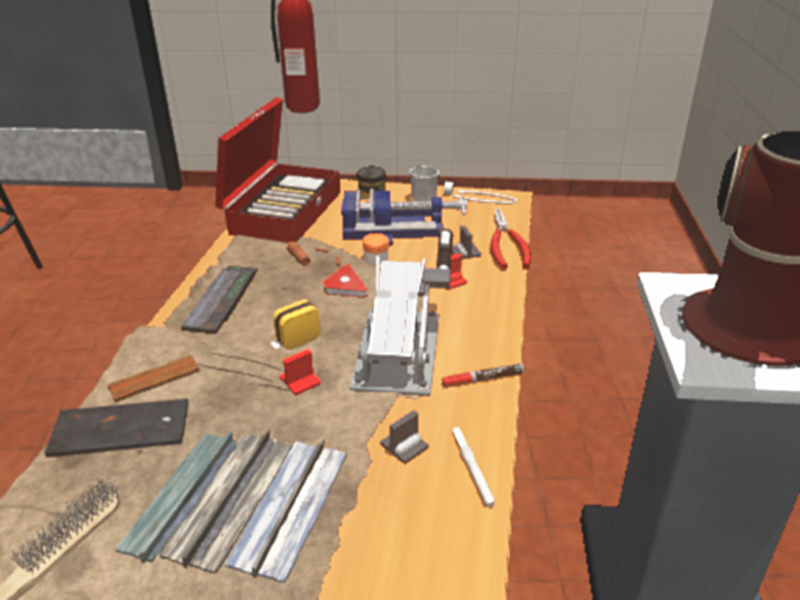

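The grey tees are at (283,323) and (555,362) in the top view, and (405,437) and (468,243) in the side view. The red look-alikes at top (345,240) and (501,349) stay where they are. The rail's low end is to the left (+y), and its handle and grip are at top (447,341) on the −x side. Next is one close crop to check this and find which side each bead is on.

```bash
cat > h.py <<'E'
import numpy as np, cv2
from plant import manip, cams
np.set_printoptions(precision=4,suppress=True)
def proj(n,P):
    c=cams.get_calibration(n);T=np.linalg.inv(c['cam_to_world']);P=np.atleast_2d(P)
    q=(T[:3,:3]@P.T).T+T[:3,3]; q=q*[1,-1,-1]; p=(c['camera_matrix']@q.T).T; return p[:,:2]/p[:,2:]
def ray(n,uv):
    c=cams.get_calibration(n);T=c['cam_to_world'];d=np.linalg.inv(c['camera_matrix'])@[uv[0],uv[1],1]
    return T[:3,3],T[:3,:3]@(d*[1,-1,-1])
def onz(n,uv,z):
    o,d=ray(n,uv);return o+d*(z-o[2])/d[2]
def tri(ut,us):
    o1,d1=ray('top',ut);o2,d2=ray('side',us);s=np.linalg.lstsq(np.c_[d1,-d2],o2-o1,rcond=None)[0]
    a=o1+d1*s[0];b=o2+d2*s[1];return (a+b)/2,np.linalg.norm(a-b)
def crop(f,u0,v0,w,h,W,H):
    k=W//w
    im=cv2.resize(f[v0:v0+h,u0:u0+w,::-1],(W,H),interpolation=cv2.INTER_CUBIC)
    for i in range(0,w,10):
        cv2.line(im,(i*k,0),(i*k,5),(0,255,0),1); 
        if i%20==0: cv2.putText(im,str(u0+i),(i*k,16),0,.35,(0,255,0),1)
    for i in range(0,h,10):
        cv2.line(im,(0,i*k),(5,i*k),(0,255,0),1)
        if i%20==0: cv2.putText(im,str(v0+i),(6,i*k+4),0,.35,(0,255,0),1)
    return im
E
python3 - <<'E'
from h import *
t=np.load('pics/top0.npy');s=np.load('pics/side0.npy')
a=np.hstack([crop(t,200,170,100,60,600,360),np.vstack([crop(s,240,258,40,36,200,180),crop(s,280,137,40,36,200,180)])])
b=np.hstack([crop(s,215,155,80,48*2-36,320,240),crop(t,165,190,40,40,240,240),crop(t,337,213,40,40,240,240)])
cv2.imwrite('pics/m1.png',np.vstack([a,b]))
E
```

```text
(no output)
```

View pics/m1.png

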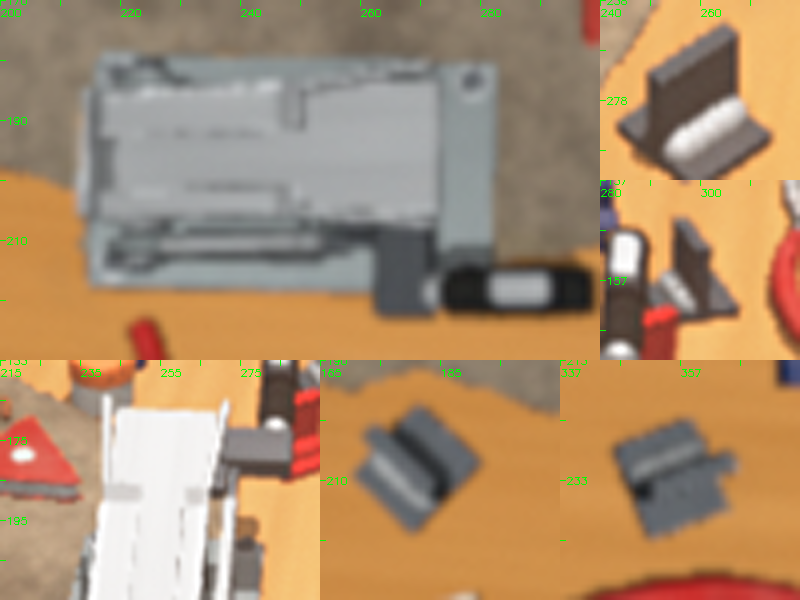

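Confirmed in the crop: tee A (top ~181,208) has its bead toward the lower-left in the top image, and tee B (top ~355,232) has its bead toward the upper-left. Both are bare steel. The button is at top (286.5,218), side (285.4,151.7). Now I'll work out the poses and check them with an overlay.

```bash
cat >> h.py <<'E'
def railpts(bt,psi,th=0.4363):
    # bt: button top world, psi heading of downhill dir; returns function rail_stop frame -> world (raised)
    x=np.array([np.cos(psi)*np.cos(th),np.sin(psi)*np.cos(th),-np.sin(th)]); y=np.array([-np.sin(psi),np.cos(psi),0]); z=np.cross(x,y)
    R=np.c_[x,y,z]; piv=bt-R@[-.203,.066,.024]; stop=piv+R@[.010,0,.012]
    return lambda p:(R@np.atleast_2d(p).T).T+stop
E
python3 - <<'E'
from h import *
b,e=tri((286.5,218),(285.4,151.7)); print('button',b,e)
C=lambda x,y:(200+x/6,170+y/6)
for p,q in (((100,55),(497,65)),((90,285),(375,290))):
    P=onz('top',C(*p),.01);Q=onz('top',C(*q),.01);d=P-Q;print(P,Q,'heading',np.degrees(np.arctan2(d[1],d[0])))
for nm,u0,v0,X0,cs in (('A',165,190,320,[(420,405),(480,462),(413,532),(357,475)]),('B',337,213,560,[(613,445),(690,418),(732,510),(652,540)])):
    P=np.array([onz('top',(u0+(x-X0)/6,v0+(y-360)/6),.008)[:2] for x,y in cs]);print(nm,P,P.mean(0))
    for i in range(4):
        d=P[(i+1)%4]-P[i];print(np.linalg.norm(d),np.degrees(np.arctan2(d[1],d[0])))
psi=np.radians(90+0.0)
E
```

```text
button [0.5036 0.0112 0.1541] 0.001301926207964349
[0.632  0.2104 0.01  ] [0.6259 0.0085 0.01  ] heading 88.26952631027926
[0.5151 0.2144 0.01  ] [0.5118 0.0716 0.01  ] heading 88.64445691126681
A [[0.5765 0.316 ]
 [0.5474 0.2853]
 [0.5124 0.3182]
 [0.5412 0.3468]] [0.5444 0.3166]
0.042298736971174845 -133.4015624018385
0.048037354771263044 136.80335193579845
0.040657851370583524 44.87441235654724
0.046849638066543714 -41.16161831216077
B [[ 0.4837 -0.1797]
 [ 0.497  -0.2191]
 [ 0.4509 -0.2383]
 [ 0.4363 -0.1975]] [ 0.467  -0.2087]
0.041617035818758474 -71.36515227081692
0.049960048603081904 -157.42995296329536
0.04336963039256299 109.68401143152668
0.05066434330473264 20.538874880703666
```

```bash
python3 - <<'E'
from h import *
psi=np.radians(88.45); F=railpts(np.array([.5036,.0112,.1541]),psi)
print('tongue',F([-.138,0,0]),'stop',F([0,0,0]),'mouth',F([-.095,0,0]),'floor uphill',F([-.17,0,0]))
t=np.load('pics/top0.npy');s=np.load('pics/side0.npy')
ims=[]
for n,f,(u0,v0,w,h),k in(('top',t,(200,170,100,60),6),('side',s,(205,140,100,110),5)):
    im=cv2.resize(f[v0:v0+h,u0:u0+w,::-1],(w*k,h*k),interpolation=cv2.INTER_CUBIC)
    def L(P,c):
        q=((proj(n,F(P))-[u0-.5,v0-.5])*k).astype(int); cv2.polylines(im,[q],False,c,1)
    L([[0,-.027,0],[-.095,-.026,0],[-.17,-.034,0],[-.17,.034,0],[-.095,.026,0],[0,.027,0],[0,-.027,0]],(0,0,255))
    L([[0,-.027,.024],[0,.027,.024]],(255,0,0))
    L([[-.095,-.027,.013],[-.095,-.0085,.013],[-.0,-.0085,.013]],(0,255,0)); L([[-.095,.027,.013],[-.095,.018,.013],[-.0,.018,.013]],(0,255,0))
    ims.append(im)
H=550; im=np.zeros((H,600,3),np.uint8)
cv2.imwrite('pics/m2.png',np.hstack([cv2.resize(ims[0],(480,288)) if 0 else cv2.copyMakeBorder(cv2.resize(ims[0],(450,270)),0,280,0,0,0),cv2.resize(ims[1],(350,385)) if 0 else ims[1][:, :350]]))
E
```

```text
tongue [[0.5713 0.0723 0.1115]] stop [[0.5747 0.1973 0.0532]] mouth [[0.5723 0.1113 0.0934]] floor uphill [[0.5705 0.0433 0.1251]]
```

View pics/m2.png

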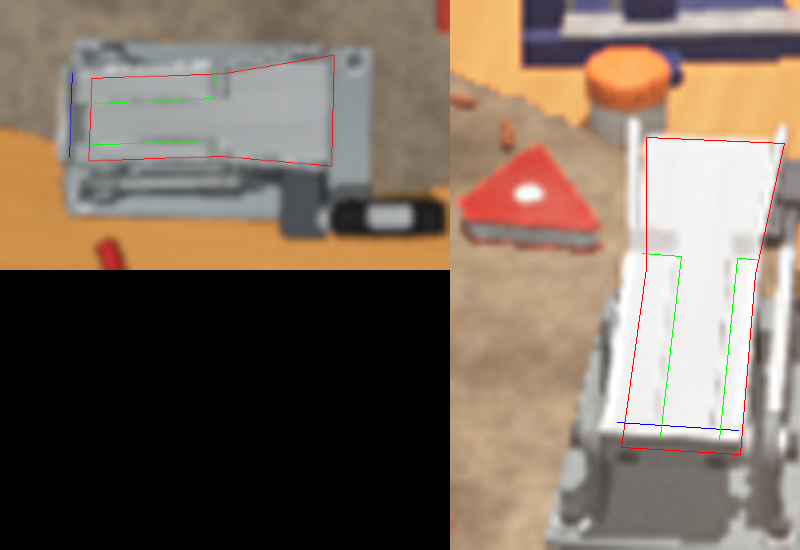

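The overlay matches the rail to about 2 mm. The tongue is at (0.572, 0.072, 0.112). Tee A is at (0.544, 0.317) with its +y at 137°, and tee B is at (0.467, −0.209) with its +y at 20°. Next I'll set up a planner that turns each goal into rounded call numbers.

```bash
cat >> h.py <<'E'
def cur():
    s=manip.state();w,x,y,z=s['tool_rot'];Y=np.array([2*(x*y-w*z),1-2*(x*x+z*z)])
    return s,np.array(s['tool_pos']),np.degrees(np.arctan2(Y[1],Y[0]))
def plan(goals,start=None):
    # goals: list of (x,y,z,toolY deg), one per call; prints tool shift and turn
    if start is None:
        s,p,a=cur(); print('t %.2f pos'%s['time'],p,'Y %.1f'%a,'grip %.3f'%s['gripper_width'],'F',np.array(s['contact_force']),'q6 %.2f'%s['joint_pos'][5])
    else: p,a=np.array(start[:3]),start[3]
    for g in goals:
        d=np.array(g[:3])-p; y=np.radians(a); ey=np.array([np.cos(y),np.sin(y),0]); ex=np.array([-ey[1],ey[0],0])
        print(np.round([d@ex,d@ey,-d[2]],4),'turn %.1f'%(-(g[3]-a))); p,a=np.array(g[:3]),g[3]
E
python3 -c "
from h import *
plan([(.24,.53,.19,47),(.35,.46,.19,17),(.45,.385,.17,-13),(.544,.317,.09,-43),(.544,.317,.021,-43)])"
```

```text
t 0.10 pos [0.1391 0.6087 0.1932] Y 77.1 grip 1.001 F [ 0.1829 -0.2492  0.3756] q6 -0.12
[-0.1159 -0.0542  0.0032] turn 30.1
[-0.1282  0.0238 -0.    ] turn 30.0
[-0.101   0.0737  0.02  ] turn 30.0
[-0.0451  0.1069  0.08  ] turn 30.0
[0.    0.    0.069] turn 0.0
```

>>> jog_arm:
  targets:
    - [-0.116,-0.054,0.003,30]
    - [-0.116,-0.054,0.003,30]
    - [-0.116,-0.054,0.003,30]
    - [-0.116,-0.054,0.003,30]
    - [-0.116,-0.054,0.003,30]
  fingers: 0.5

```text
time: 0.52
tool_pos: [0.2419, 0.5292, 0.1906]
tool_rot: [-0.0, 0.369, 0.93, -0.001]
contact_force: [0.4, 0.9, -0.0]
gripper_width: 0.5
```

>>> jog_arm:
  targets:
    - [-0.128,0.024,0,30]
    - [-0.128,0.024,0,30]
    - [-0.128,0.024,0,30]
    - [-0.128,0.024,0,30]
    - [-0.128,0.024,0,30]

```text
time: 0.93
tool_pos: [0.3516, 0.4606, 0.1909]
tool_rot: [-0.0, 0.595, 0.803, -0.0]
contact_force: [-0.3, 0.1, -0.9]
gripper_width: 0.501
```

>>> jog_arm:
  targets:
    - [-0.101,0.074,0.02,30]
    - [-0.101,0.074,0.02,30]
    - [-0.101,0.074,0.02,30]
    - [-0.101,0.074,0.02,30]
    - [-0.101,0.074,0.02,30]

```text
time: 1.35
tool_pos: [0.4508, 0.3864, 0.1702]
tool_rot: [-0.0, 0.782, 0.623, -0.001]
contact_force: [1.0, 0.8, 0.2]
gripper_width: 0.494
```

>>> jog_arm:
  targets:
    - [-0.045,0.107,0.08,30]
    - [-0.045,0.107,0.08,30]
    - [-0.045,0.107,0.08,30]
    - [-0.045,0.107,0.08,30]
    - [-0.045,0.107,0.08,30]

```text
time: 1.77
tool_pos: [0.5438, 0.3182, 0.0875]
tool_rot: [-0.0, 0.916, 0.4, -0.003]
contact_force: [-0.3, -0.3, 0.5]
gripper_width: 0.503
```

```bash
python3 - <<'E'
from h import *
plan([(.544,.317,.021,-43)])
a=cams.grab_frame('side');b=cams.grab_frame('top')
cv2.imwrite('pics/m3.png',np.hstack([crop(a,220,225,80,80,400,400),crop(b,145,170,80,80,400,400)]))
E
```

```text
t 1.77 pos [0.5438 0.3182 0.0875] Y -42.8 grip 0.503 F [-0.2736 -0.3444  0.4614] q6 1.16
[-0.0007  0.001   0.0665] turn 0.2
```

View pics/m3.png

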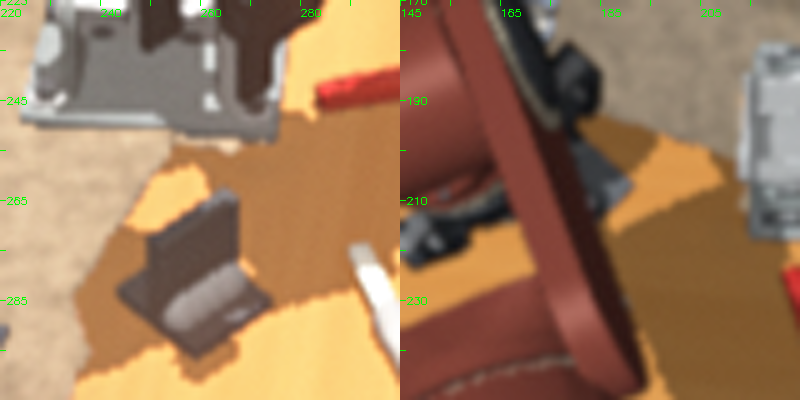

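The fingers straddle the web, with their shadows at about side (250,235) and (269,245). The side view puts the tee about 2 mm further in +x, so I'll split the difference and descend.

>>> jog_arm:
  targets:
    - [0.0,0.002,0.033,0]
    - [0.001,0.002,0.05,0]
    - [0.001,0.002,0.066,0]
    - [0.001,0.002,0.066,0]
    - [0.001,0.002,0.066,0]

```text
time: 2.28
tool_pos: [0.5461, 0.3199, 0.0259]
tool_rot: [-0.0, 0.916, 0.402, -0.0]
contact_force: [0.3, 0.5, 0.2]
gripper_width: 0.5
```

>>> jog_arm:
  targets:
    - [0,0,0,0]
    - [0,0,0,0]
    - [0,0,0,0]
    - [0,0,0,0]
    - [0,0,0,0]
  fingers: 0

```text
time: 2.7
tool_pos: [0.5478, 0.3184, 0.0261]
tool_rot: [-0.0, 0.917, 0.4, 0.001]
contact_force: [1.2, 0.1, -0.6]
gripper_width: 0.0
```

>>> jog_arm:
  targets:
    - [0,0,0,0]
    - [0,0,0,0]
    - [0,0,0,0]
    - [0,0,-0.02,0]
    - [0,0,-0.03,0]

```text
time: 3.12
tool_pos: [0.5476, 0.3182, 0.0561]
tool_rot: [-0.0, 0.917, 0.4, 0.0]
contact_force: [0.6, 0.6, 1.8]
gripper_width: -0.0
```

```bash
python3 - <<'E'
from h import *
plan([(.545,.31,.19,-43),(.545,.20,.22,-30),(.57,.13,.215,-10),(.5725,.073,.20,-1.5),(.5725,.073,.155,-1.5)])
E
```

```text
t 3.12 pos [0.5476 0.3182 0.0561] Y -42.9 grip -0.000 F [0.5908 0.5967 1.8314] q6 1.16
[-0.0077  0.0037 -0.1339] turn 0.1
[-0.0804  0.075  -0.03  ] turn -13.0
[-0.0481  0.0567  0.005 ] turn -20.0
[-0.0557  0.0124  0.015 ] turn -8.5
[0.    0.    0.045] turn -0.0
```

The gripper closed fully, so it missed the web. I'll look before going on.

```bash
python3 - <<'E'
from h import *
a=cams.grab_frame('side');b=cams.grab_frame('top');np.save('pics/side4.npy',a)
print(proj('side',cur()[1]),proj('side',[.5476,.3182,.05]))
cv2.imwrite('pics/m4.png',np.hstack([crop(a,220,225,80,80,400,400),crop(b,145,170,80,80,400,400)]))
E
```

```text
[[257.5054 265.4955]] [[258.5126 268.3206]]
```

View pics/m4.png

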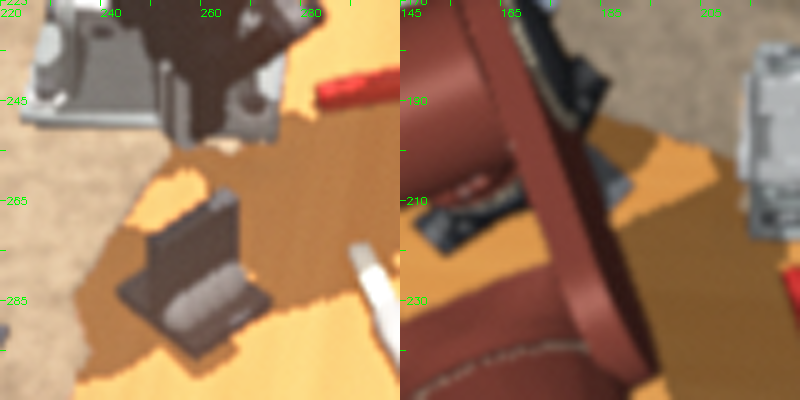

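The tee hasn't moved, and the fingertips at side (257,254) appear about 11 px above the projected TCP (257,265). So the tool height or position disagrees with the cameras. I'll touch the bare table gently at a clear spot to find the offset.

>>> jog_arm:
  targets:
    - [0.0,0.0,-0.04,0]
    - [0.055,-0.129,-0.04,0]
    - [0.055,-0.129,-0.04,0]
    - [0.055,-0.129,-0.04,0]
    - [0.055,-0.129,-0.04,0]

```text
time: 3.63
tool_pos: [0.4879, 0.4502, 0.0952]
tool_rot: [-0.001, 0.916, 0.401, 0.0]
contact_force: [-0.1, -0.5, -0.3]
gripper_width: 0.001
```

>>> jog_arm:
  targets:
    - [0,0,0.03,0]
    - [0,0,0.06,0]
    - [0,0,0.07,0]
    - [0,0,0.07,0]

```text
time: 3.97
tool_pos: [0.4874, 0.4438, 0.0203]
tool_rot: [0.001, 0.917, 0.4, -0.004]
contact_force: [-1.1, 0.4, -0.5]
gripper_width: -0.0
```

```bash
python3 - <<'E'
from h import *
plan([])
p=cur()[1]
a=cams.grab_frame('side');b=cams.grab_frame('top');np.save('pics/side5.npy',a)
us=proj('side',p)[0];ut=proj('top',p)[0];print(us,ut)
o=us.astype(int)-50;q=ut.astype(int)-50
cv2.imwrite('pics/m5.png',np.hstack([crop(a,*o,100,100,400,400),crop(b,*q,100,100,400,400)]))
E
```

```text
t 3.97 pos [0.4874 0.4438 0.0203] Y -42.9 grip -0.000 F [-1.0978  0.3596 -0.5314] q6 1.37
[286.0385 329.2204] [136.9459 227.1173]
```

View pics/m5.png

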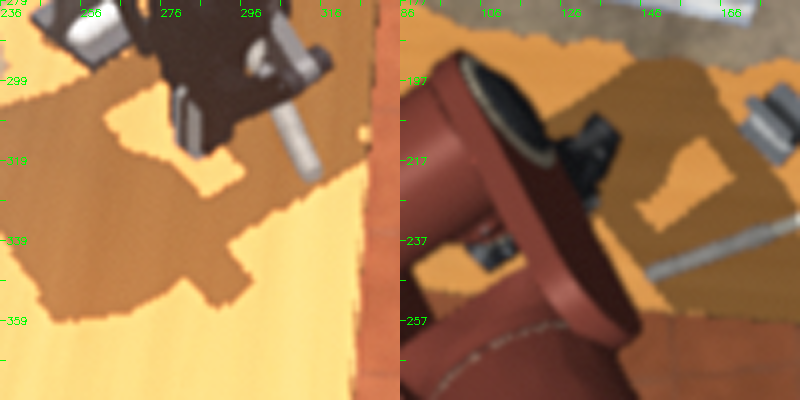

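The tip shows at side (284,318) against a predicted (286,329), and there's no contact, so the true tip looks about 25 mm higher than reported. I'll step down to contact to confirm.

>>> jog_arm:
  targets:
    - [0,0,0.006,0]
    - [0,0,0.012,0]
    - [0,0,0.016,0]
    - [0,0,0.018,0]

```text
time: 4.4
tool_pos: [0.4904, 0.4461, 0.0072]
tool_rot: [0.0, 0.917, 0.4, 0.0]
contact_force: [-0.1, -0.5, -0.1]
gripper_width: -0.001
```

>>> jog_arm:
  targets:
    - [0,0,0.003,0]
    - [0,0,0.003,0]

```text
time: 4.57
tool_pos: [0.4899, 0.4459, 0.0037]
tool_rot: [0.0, 0.917, 0.4, -0.0]
contact_force: [-0.7, 0.4, -0.1]
gripper_width: 0.001
```

```bash
python3 - <<'E'
from h import *
plan([]);p=cur()[1]
a=cams.grab_frame('side');us=proj('side',p)[0];print(us,manip.state()['joint_efforts']);np.save('pics/side6.npy',a)
d=np.load('pics/side5.npy').astype(int)
# track the fingertip patch between the two frames
t=np.load('pics/side5.npy')[300:320,276:294];r=cv2.matchTemplate(a[290:350,260:310],t,cv2.TM_CCOEFF_NORMED);_,v,_,l=cv2.minMaxLoc(r);print('tip moved',l[0]+260-276,l[1]+290-300,v)
E
```

```text
t 4.57 pos [0.4899 0.4459 0.0037] Y -42.9 grip 0.001 F [-0.6936  0.412  -0.1447] q6 1.37
[284.3993 336.0953] [ -0.037  -46.2143 -32.5974  -0.0014  -0.0145  -0.    ]
tip moved -2 7 0.8729002475738525
```

No contact at a reported z of 0.004, and the tip is still about 11 px above its prediction. I'll continue in small steps and check the force each time.

>>> jog_arm:
  targets:
    - [0,0,0.004,0]
    - [0,0,0.008,0]
    - [0,0,0.008,0]

```text
time: 4.87
tool_pos: [0.4896, 0.4458, -0.0048]
tool_rot: [0.0, 0.917, 0.4, -0.001]
contact_force: [-0.2, -0.4, -0.1]
gripper_width: -0.003
```

>>> jog_arm:
  targets:
    - [0,0,0.003,0]
    - [0,0,0.006,0]
    - [0,0,0.006,0]

```text
time: 5.12
tool_pos: [0.4898, 0.4459, -0.0106]
tool_rot: [0.0, 0.917, 0.4, -0.001]
contact_force: [0.3, 0.1, 0.6]
gripper_width: 0.0
```

>>> jog_arm:
  targets:
    - [0,0,0.003,0]
    - [0,0,0.006,0]
    - [0,0,0.006,0]

```text
time: 5.37
tool_pos: [0.4898, 0.4459, -0.0165]
tool_rot: [0.0, 0.917, 0.4, -0.001]
contact_force: [0.4, 0.6, 0.3]
gripper_width: 0.0
```

>>> jog_arm:
  targets:
    - [0,0,0.002,0]
    - [0,0,0.003,0]
    - [0,0,0.003,0]

```text
time: 5.62
tool_pos: [0.4901, 0.4461, -0.019]
tool_rot: [0.0, 0.917, 0.4, -0.0]
contact_force: [-0.1, -0.3, -0.0]
gripper_width: -0.004
```

>>> jog_arm:
  targets:
    - [0,0,0.002,0]
    - [0,0,0.002,0]

```text
time: 5.78
tool_pos: [0.4901, 0.4461, -0.021]
tool_rot: [0.0, 0.917, 0.4, -0.0]
contact_force: [-1.2, 0.6, -0.4]
gripper_width: -0.003
```

>>> jog_arm:
  targets:
    - [0,0,0.002,0]
    - [0,0,0.002,0]

```text
time: 5.95
tool_pos: [0.4901, 0.4461, -0.023]
tool_rot: [0.0, 0.917, 0.4, -0.0]
contact_force: [-1.0, 0.4, -0.3]
gripper_width: -0.0
```

>>> jog_arm:
  targets:
    - [0,0,0.002,0]
    - [0,0,0.002,0]

```text
time: 6.12
tool_pos: [0.49, 0.4461, -0.0251]
tool_rot: [0.0, 0.917, 0.4, -0.0]
contact_force: [-0.4, 0.4, -0.5]
gripper_width: -0.002
```

```bash
python3 - <<'E'
from h import *
plan([]);p=cur()[1]
a=cams.grab_frame('side');print(proj('side',p),proj('side',p+[0,0,.026]),proj('side',p+[0,0,.019]))
cv2.imwrite('pics/m6.png',crop(a,255,295,60,60,480,480))
E
```

```text
t 6.12 pos [ 0.49    0.4461 -0.0251] Y -42.9 grip -0.002 F [-0.3739  0.3963 -0.5407] q6 1.37
[[283.9981 346.292 ]] [[284.3091 337.1485]] [[284.2244 339.6395]]
```

View pics/m6.png

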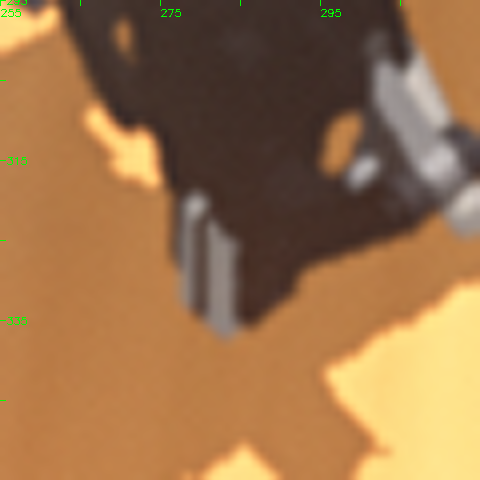

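The tip is now at about side (282,336), only millimetres from the table. A few more fine steps.

>>> jog_arm:
  targets:
    - [0,0,0.002,0]
    - [0,0,0.002,0]

```text
time: 6.33
tool_pos: [0.4901, 0.4461, -0.027]
tool_rot: [0.0, 0.917, 0.4, -0.0]
contact_force: [-0.7, -0.1, -0.3]
gripper_width: -0.0
```

>>> jog_arm:
  targets:
    - [0,0,0.002,0]
    - [0,0,0.002,0]

```text
time: 6.5
tool_pos: [0.49, 0.4461, -0.0291]
tool_rot: [0.0, 0.917, 0.4, -0.0]
contact_force: [-0.2, 0.5, -1.0]
gripper_width: -0.001
```

>>> jog_arm:
  targets:
    - [0,0,0.001,0]
    - [0,0,0.001,0]

```text
time: 6.67
tool_pos: [0.4901, 0.4462, -0.03]
tool_rot: [0.0, 0.917, 0.4, -0.0]
contact_force: [-0.1, -0.3, 0.6]
gripper_width: -0.001
```

>>> jog_arm:
  targets:
    - [0,0,0.002,0]
    - [0,0,0.002,0]

```text
time: 6.83
tool_pos: [0.4901, 0.4461, -0.032]
tool_rot: [0.0, 0.917, 0.4, -0.0]
contact_force: [0.2, 0.0, -0.1]
gripper_width: -0.0
```

>>> jog_arm:
  targets:
    - [0,0,0.002,0]
    - [0,0,0.002,0]

```text
time: 7.0
tool_pos: [0.49, 0.4461, -0.0341]
tool_rot: [0.0, 0.917, 0.4, -0.0]
contact_force: [0.3, 0.0, -0.1]
gripper_width: -0.0
```

```bash
python3 - <<'E'
from h import *
plan([]);p=cur()[1]
a=cams.grab_frame('side');b=cams.grab_frame('top')
print(onz('side',(282.5,338.5),0.0))
cv2.imwrite('pics/m7.png',np.hstack([crop(a,255,295,60,60,480,480),crop(b,110,200,50,50,300,300).repeat(1,0) if 0 else cv2.resize(crop(b,110,190,60,60,300,300),(300,480))]))
E
```

```text
t 7.00 pos [ 0.49    0.4461 -0.0341] Y -42.9 grip -0.000 F [ 0.2768  0.0391 -0.0822] q6 1.37
[0.4933 0.4487 0.    ]
```

View pics/m7.png

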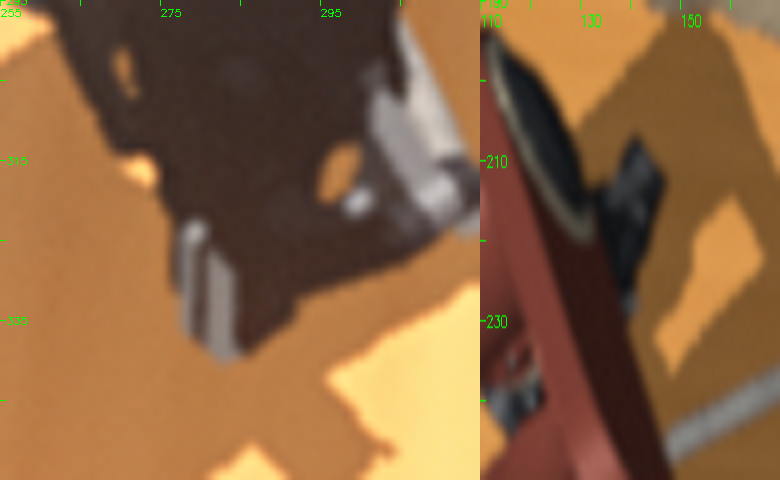

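The tip is at side (282,339), which is at table level within the measurement accuracy. I'll keep stepping 1.5 mm at a time until the force shows.

>>> jog_arm:
  targets:
    - [0,0,0.0015,0]
    - [0,0,0.0015,0]

```text
time: 7.27
tool_pos: [0.4902, 0.4462, -0.0354]
tool_rot: [0.0, 0.917, 0.4, -0.0]
contact_force: [-0.4, 0.0, -0.4]
gripper_width: -0.002
```

>>> jog_arm:
  targets:
    - [0,0,0.0015,0]
    - [0,0,0.0015,0]

```text
time: 7.43
tool_pos: [0.4903, 0.4462, -0.0368]
tool_rot: [0.0, 0.917, 0.4, 0.0]
contact_force: [-0.1, -0.0, 0.8]
gripper_width: 0.001
```

>>> jog_arm:
  targets:
    - [0,0,0.0015,0]
    - [0,0,0.0015,0]

```text
time: 7.6
tool_pos: [0.4904, 0.4463, -0.0369]
tool_rot: [0.0, 0.917, 0.4, -0.0]
contact_force: [-2.6, -3.2, 5.9]
gripper_width: 0.002
```

Contact at a reported z of −0.0367, so the true tip height is reading + 0.0365 m, with x and y agreeing. Back to tee A with that correction.

```bash
python3 - <<'E'
from h import *
plan([(.49,.446,.055,-43),(.546,.318,.055,-43),(.546,.318,-.0155,-43)])
E
```

```text
t 7.60 pos [ 0.4904  0.4463 -0.0369] Y -42.9 grip 0.002 F [-2.5925 -3.2054  5.8912] q6 1.37
[-0.0005 -0.     -0.0919] turn 0.1
[-0.0554  0.1283 -0.    ] turn 0.0
[0.     0.     0.0705] turn 0.0
```

>>> jog_arm:
  targets:
    - [0,0,-0.04,0]
    - [0,0,-0.08,0]
    - [0,0,-0.092,0]
    - [0,0,-0.092,0]
  fingers: 0.5

```text
time: 7.93
tool_pos: [0.4937, 0.4488, 0.0602]
tool_rot: [-0.001, 0.917, 0.4, 0.005]
contact_force: [0.5, 0.3, 0.4]
gripper_width: 0.498
```

>>> jog_arm:
  targets:
    - [-0.055,0.128,0,0]
    - [-0.055,0.128,0,0]
    - [-0.055,0.128,0,0]
    - [-0.055,0.128,0,0]
    - [-0.055,0.128,0,0]

```text
time: 8.35
tool_pos: [0.5472, 0.3154, 0.0523]
tool_rot: [0.0, 0.918, 0.398, -0.001]
contact_force: [-1.3, 0.3, -0.2]
gripper_width: 0.503
```

>>> jog_arm:
  targets:
    - [0,0,0.03,0]
    - [0,0,0.06,0]
    - [0,0,0.07,0]
    - [0,0,0.07,0]

```text
time: 8.68
tool_pos: [0.5424, 0.3181, -0.0211]
tool_rot: [-0.0, 0.916, 0.4, -0.005]
contact_force: [-0.8, 0.1, -0.1]
gripper_width: 0.501
```

>>> jog_arm:
  targets:
    - [0,0,0,0]
    - [0,0,0,0]
    - [0,0,0,0]
    - [0,0,0,0]
    - [0,0,0,0]
  fingers: 0

```text
time: 9.1
tool_pos: [0.5482, 0.3199, -0.0139]
tool_rot: [-0.0, 0.917, 0.4, 0.002]
contact_force: [0.1, 1.5, 4.0]
gripper_width: 0.105
```

>>> jog_arm:
  targets:
    - [0,0,0,0]
    - [0,0,-0.01,0]
    - [0,0,-0.02,0]
    - [0,0,-0.02,0]

```text
time: 9.43
tool_pos: [0.5476, 0.3191, 0.0058]
tool_rot: [0.0, 0.917, 0.4, 0.001]
contact_force: [0.4, 0.5, -2.4]
gripper_width: 0.102
```

Held: opening 0.102 (~9 mm) and −2.4 N of weight. Carrying tee A over the tongue.

```bash
python3 - <<'E'
from h import *
plan([(.547,.30,.11,-43),(.55,.19,.17,-28),(.57,.11,.17,-8),(.5725,.073,.15,-1.5)])
E
```

```text
t 9.43 pos [0.5476 0.3191 0.0058] Y -42.9 grip 0.102 F [ 0.4467  0.5171 -2.4163] q6 1.16
[-0.0144  0.0126 -0.1042] turn 0.1
[-0.0784  0.0772 -0.06  ] turn -15.0
[-0.0612  0.0552 -0.    ] turn -20.0
[-0.0363  0.0076  0.02  ] turn -6.5
```

>>> jog_arm:
  targets:
    - [-0.004,0.003,-0.03,0]
    - [-0.009,0.008,-0.065,0]
    - [-0.014,0.013,-0.104,0]
    - [-0.014,0.013,-0.104,0]
    - [-0.014,0.013,-0.104,0]

```text
time: 9.85
tool_pos: [0.5488, 0.3002, 0.1115]
tool_rot: [0.0, 0.917, 0.399, 0.003]
contact_force: [-0.6, -0.5, -3.3]
gripper_width: 0.1
```

>>> jog_arm:
  targets:
    - [-0.02,0.02,-0.02,-4]
    - [-0.04,0.04,-0.04,-8]
    - [-0.06,0.06,-0.06,-12]
    - [-0.078,0.077,-0.06,-15]
    - [-0.078,0.077,-0.06,-15]

```text
time: 10.27
tool_pos: [0.5498, 0.1864, 0.1669]
tool_rot: [0.001, 0.857, 0.515, -0.001]
contact_force: [0.7, 0.8, -3.8]
gripper_width: 0.104
```

>>> jog_arm:
  targets:
    - [-0.02,0.015,0,-5]
    - [-0.04,0.035,0,-12]
    - [-0.061,0.055,0,-20]
    - [-0.061,0.055,0,-20]
    - [-0.061,0.055,0,-20]

```text
time: 10.68
tool_pos: [0.5687, 0.1098, 0.1648]
tool_rot: [-0.002, 0.755, 0.656, -0.002]
contact_force: [0.0, 0.4, -3.0]
gripper_width: 0.107
```

>>> jog_arm:
  targets:
    - [-0.018,0.004,0.01,-3.5]
    - [-0.036,0.008,0.02,-6.5]
    - [-0.036,0.008,0.02,-6.5]
    - [-0.036,0.008,0.02,-6.5]

```text
time: 11.02
tool_pos: [0.5714, 0.0745, 0.1452]
tool_rot: [-0.002, 0.716, 0.698, -0.001]
contact_force: [0.5, -0.0, -3.2]
gripper_width: 0.105
```

```bash
python3 - <<'E'
from h import *
plan([(.5725,.073,.112,-1.5)])
a=cams.grab_frame('side');np.save('pics/side8.npy',a)
cv2.imwrite('pics/m8.png',crop(a,205,110,110,100,770,700)[:600])
E
```

```text
t 11.02 pos [0.5714 0.0745 0.1452] Y -1.5 grip 0.105 F [ 0.4624 -0.0273 -3.2001] q6 0.03
[-0.0015  0.0012  0.0332] turn 0.0
```

View pics/m8.png

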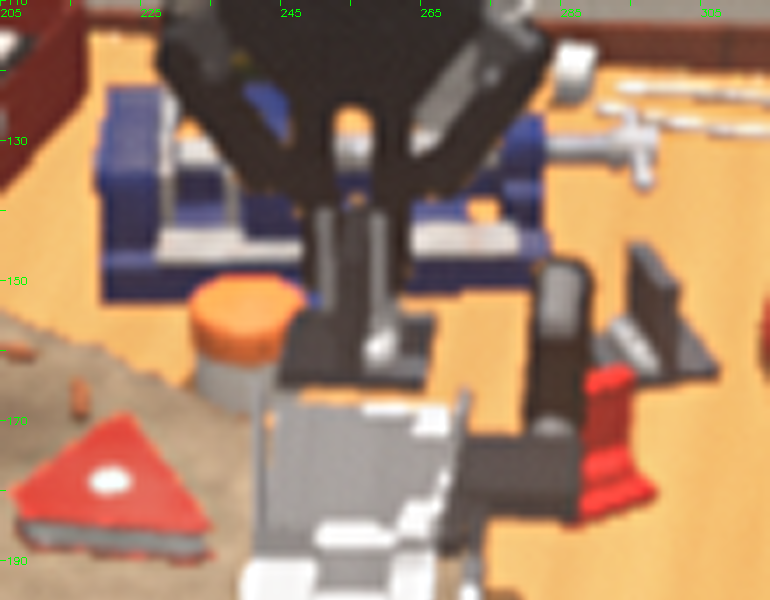

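Tee A hangs level and centred over the tongue, with its base at side (244–266, 163) and the tongue walls at 242 and 271. The bead is on the handle side at (258,160). Lowering to contact.

>>> jog_arm:
  targets:
    - [0,0,0.015,0]
    - [0,0,0.03,0]
    - [0,0,0.03,0]

```text
time: 11.32
tool_pos: [0.5707, 0.0752, 0.1145]
tool_rot: [-0.002, 0.715, 0.699, -0.002]
contact_force: [-0.6, 0.1, -4.7]
gripper_width: 0.106
```

>>> jog_arm:
  targets:
    - [0,0,0.003,0]
    - [0,0,0.004,0]
    - [0,0,0.004,0]

```text
time: 11.57
tool_pos: [0.5735, 0.0743, 0.1146]
tool_rot: [0.0, 0.715, 0.699, 0.0]
contact_force: [0.2, -0.2, -1.8]
gripper_width: 0.102
```

>>> jog_arm:
  targets:
    - [0,0,0.003,0]
    - [0,0,0.003,0]

```text
time: 11.73
tool_pos: [0.5733, 0.0739, 0.1111]
tool_rot: [0.0, 0.716, 0.699, 0.0]
contact_force: [0.0, 0.2, -2.6]
gripper_width: 0.107
```

>>> jog_arm:
  targets:
    - [0,0,0.002,0]
    - [0,0,0.002,0]

```text
time: 11.9
tool_pos: [0.5738, 0.0741, 0.1099]
tool_rot: [0.0, 0.716, 0.698, 0.001]
contact_force: [0.1, 1.3, -0.6]
gripper_width: 0.105
```

>>> jog_arm:
  targets:
    - [0,0,0.002,0]
    - [0,0,0.002,0]

```text
time: 12.07
tool_pos: [0.5744, 0.0742, 0.1087]
tool_rot: [0.001, 0.716, 0.699, 0.001]
contact_force: [0.2, 2.6, 3.4]
gripper_width: 0.103
```

>>> jog_arm:
  targets:
    - [0,0,0.002,0]
    - [0,0,0.002,0]

```text
time: 12.23
tool_pos: [0.575, 0.0745, 0.1077]
tool_rot: [0.001, 0.716, 0.699, 0.002]
contact_force: [-1.0, 2.8, 7.2]
gripper_width: 0.107
```

Contact at 0.1095, close to the predicted 0.107. I'll press a little to let the tee turn in the pads toward the slope.

>>> jog_arm:
  targets:
    - [0,0,0.002,0]
    - [0,0,0.003,0]
    - [0,0,0.003,0]

```text
time: 12.48
tool_pos: [0.5761, 0.0751, 0.107]
tool_rot: [0.002, 0.716, 0.699, 0.003]
contact_force: [-2.2, 5.8, 14.8]
gripper_width: 0.106
```

>>> jog_arm:
  targets:
    - [0,0,0.002,0]
    - [0,0,0.003,0]
    - [0,0,0.003,0]

```text
time: 12.73
tool_pos: [0.5774, 0.0758, 0.1062]
tool_rot: [0.002, 0.716, 0.699, 0.005]
contact_force: [-4.0, 6.6, 20.3]
gripper_width: 0.104
```

It doesn't turn easily, and the arm yields sideways. I'll ease off and release it with a small opening so that it tips onto the slope between the pads.

>>> jog_arm:
  targets:
    - [0,0,-0.007,0]
    - [0,0,-0.008,0]
    - [0,0,-0.008,0]

```text
time: 12.98
tool_pos: [0.5735, 0.0738, 0.1073]
tool_rot: [0.0, 0.716, 0.699, 0.0]
contact_force: [-0.1, 1.1, 5.7]
gripper_width: 0.103
```

>>> jog_arm:
  targets:
    - [0,0,0,0]
    - [0,0,0,0]
    - [0,0,0,0]
    - [0,0,0,0]
    - [0,0,0,0]
  fingers: 0.28

```text
time: 13.4
tool_pos: [0.5727, 0.0736, 0.1062]
tool_rot: [-0.0, 0.716, 0.698, -0.0]
contact_force: [0.5, 1.1, 0.1]
gripper_width: 0.28
```

```bash
python3 - <<'E'
from h import *
plan([])
a=cams.grab_frame('side');np.save('pics/side9.npy',a)
cv2.imwrite('pics/m9.png',crop(a,215,130,80,90,640,720)[:600])
E
```

```text
t 13.40 pos [0.5727 0.0736 0.1062] Y -1.4 grip 0.280 F [0.5231 1.1065 0.1176] q6 0.02
```

View pics/m9.png

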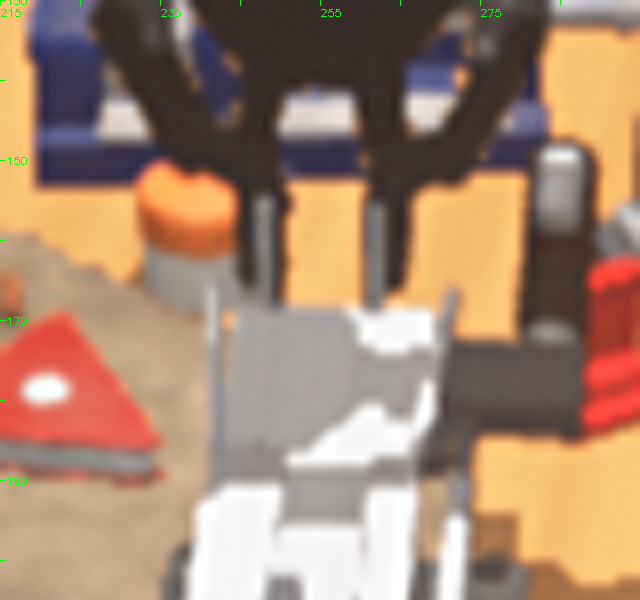

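Tee A has left the tongue, which is now empty at side (255,178). Something dark shows at (250,203), which fits the web in the rail. I'll check its position numerically from the image difference to save views.

```bash
cat >> h.py <<'E'
def incheck(f,ref,n='side'):
    g=f.astype(int).sum(2);r=ref.astype(int).sum(2);F=railpts(np.array([.5051,.0112,.1541]),np.radians(88.45))
    m=((r-g)>120).astype(np.uint8); m[:195]=0; m[245:]=0; m[:,:232]=0; m[:,272:]=0
    _,l,st,c=cv2.connectedComponentsWithStats(m)
    for i in range(1,len(st)):
        if st[i,4]>15: print('dark blob box',st[i],'c',c[i])
    for nm,xm in (('1st',-.022),('2nd',-.066)):
        print(nm,'web top front/back',proj(n,F([[xm+.022,0,.05],[xm-.022,0,.05]])),'front foot',proj(n,F([[xm+.022,0,.008]])))
E
python3 - <<'E'
from h import *
incheck(np.load('pics/side9.npy'),np.load('pics/side0.npy'))
plan([(.5727,.0736,.17,-1.5),(.55,-.02,.17,-37),(.52,-.11,.15,-72),(.485,-.18,.12,-107),(.469,-.208,.07,-137),(.469,-.208,.06,-159.7),(.469,-.208,-.0145,-159.7)])
E
```

```text
dark blob box [244 202  10  26 162] c [248.821  214.7469]
dark blob box [232 210   3  12  27] c [233.037  215.2222]
dark blob box [255 212   4  13  30] c [256.5 217.4]
1st web top front/back [[248.5018 219.211 ]
 [250.5408 201.6915]] front foot [[249.7965 228.0488]]
2nd web top front/back [[250.5408 201.6915]
 [252.49   184.944 ]] front foot [[251.7394 210.92  ]]
t 13.45 pos [0.5728 0.0737 0.1063] Y -1.4 grip 0.280 F [ 0.7625 -0.3419 -0.02  ] q6 0.02
[-0.0001 -0.0001 -0.0637] turn 0.1
[-0.0942 -0.0202 -0.    ] turn 35.5
[-0.0899  0.0302  0.02  ] turn 35.0
[-0.0549  0.0558  0.03  ] turn 35.0
[-0.0071  0.0315  0.05  ] turn 30.0
[0.   0.   0.01] turn 22.7
[0.     0.     0.0745] turn -0.0
```

Tee A is home: its blob spans v 202–228, exactly as predicted for the first place. On to tee B.

>>> jog_arm:
  targets:
    - [0,0,-0.03,0]
    - [0,0,-0.064,0]
    - [0,0,-0.064,0]
  fingers: 0.5

```text
time: 13.7
tool_pos: [0.5771, 0.0738, 0.1785]
tool_rot: [0.004, 0.716, 0.699, 0.004]
contact_force: [1.2, 0.5, 1.1]
gripper_width: 0.5
```

>>> jog_arm:
  targets:
    - [-0.094,-0.02,0,35]
    - [-0.094,-0.02,0,35]
    - [-0.094,-0.02,0,35]
    - [-0.094,-0.02,0,35]
    - [-0.094,-0.02,0,35]

```text
time: 14.12
tool_pos: [0.5507, -0.021, 0.1709]
tool_rot: [0.0, 0.894, 0.447, 0.0]
contact_force: [0.1, 0.5, -0.4]
gripper_width: 0.503
```

>>> jog_arm:
  targets:
    - [-0.09,0.03,0.02,35]
    - [-0.09,0.03,0.02,35]
    - [-0.09,0.03,0.02,35]
    - [-0.09,0.03,0.02,35]
    - [-0.09,0.03,0.02,35]

```text
time: 14.53
tool_pos: [0.521, -0.1112, 0.1503]
tool_rot: [-0.0, 0.987, 0.158, -0.0]
contact_force: [0.5, -0.3, -0.4]
gripper_width: 0.5
```

>>> jog_arm:
  targets:
    - [-0.055,0.056,0.03,35]
    - [-0.055,0.056,0.03,35]
    - [-0.055,0.056,0.03,35]
    - [-0.055,0.056,0.03,35]
    - [-0.055,0.056,0.03,35]

```text
time: 14.95
tool_pos: [0.4868, -0.1813, 0.1203]
tool_rot: [-0.0, 0.989, -0.146, -0.0]
contact_force: [0.1, -0.8, 0.7]
gripper_width: 0.5
```

>>> jog_arm:
  targets:
    - [-0.007,0.032,0.05,30]
    - [-0.007,0.032,0.05,30]
    - [-0.007,0.032,0.05,30]
    - [-0.007,0.032,0.05,30]
    - [-0.007,0.032,0.05,30]

```text
time: 15.37
tool_pos: [0.4712, -0.2095, 0.0703]
tool_rot: [-0.0, 0.919, -0.395, -0.0]
contact_force: [0.6, 0.5, -0.0]
gripper_width: 0.501
```

>>> jog_arm:
  targets:
    - [0,0,0.01,23]
    - [0,0,0.01,23]
    - [0,0,0.01,23]
    - [0,0,0.01,23]
    - [0,0,0.01,23]

```text
time: 15.78
tool_pos: [0.472, -0.2094, 0.0611]
tool_rot: [-0.0, 0.823, -0.568, 0.0]
contact_force: [0.0, -0.3, 0.6]
gripper_width: 0.498
```

```bash
python3 - <<'E'
from h import *
plan([(.469,-.208,-.0145,-159.7)])
E
```

```text
t 15.78 pos [ 0.472  -0.2094  0.0611] Y -159.3 grip 0.498 F [ 0.0101 -0.2523  0.6285] q6 2.22
[-0.0023  0.0023  0.0756] turn 0.4
```

>>> jog_arm:
  targets:
    - [-0.002,0.002,0.03,0]
    - [-0.002,0.002,0.055,0]
    - [-0.002,0.002,0.07,0]
    - [-0.002,0.002,0.075,0]
    - [-0.002,0.002,0.075,0]

```text
time: 16.2
tool_pos: [0.468, -0.2074, -0.0155]
tool_rot: [0.0, 0.823, -0.568, -0.001]
contact_force: [0.2, -0.6, -1.2]
gripper_width: 0.502
```

>>> jog_arm:
  targets:
    - [0,0,0,0]
    - [0,0,0,0]
    - [0,0,0,0]
    - [0,0,0,0]
    - [0,0,0,0]
  fingers: 0

```text
time: 16.62
tool_pos: [0.4705, -0.2091, -0.0123]
tool_rot: [-0.0, 0.822, -0.569, 0.002]
contact_force: [-0.4, 0.2, 6.2]
gripper_width: 0.105
```

>>> jog_arm:
  targets:
    - [0,0,0,0]
    - [0,0,-0.01,0]
    - [0,0,-0.02,0]
    - [0,0,-0.02,0]

```text
time: 16.95
tool_pos: [0.4701, -0.2088, 0.0079]
tool_rot: [-0.0, 0.822, -0.569, 0.002]
contact_force: [0.3, 0.0, -1.1]
gripper_width: 0.107
```

```bash
python3 - <<'E'
from h import *
plan([(.475,-.205,.10,-148),(.49,-.17,.165,-113),(.52,-.11,.175,-78),(.55,-.02,.175,-43),(.5715,.06,.17,-8),(.5725,.0735,.15,-1.5)])
E
```

```text
t 16.95 pos [ 0.4701 -0.2088  0.0079] Y -159.4 grip 0.107 F [ 0.3121  0.0149 -1.0822] q6 2.22
[-0.0018 -0.0059 -0.0921] turn -11.4
[-0.0217 -0.0313 -0.065 ] turn -35.0
[ 0.0042 -0.067  -0.01  ] turn -35.0
[ 0.0481 -0.0818 -0.    ] turn -35.0
[ 0.0732 -0.0388  0.005 ] turn -35.0
[ 0.0135 -0.0009  0.02  ] turn -6.5
```

Tee B is gripped (0.107). Carrying it to the tongue.

>>> jog_arm:
  targets:
    - [-0.001,-0.002,-0.035,-3]
    - [-0.002,-0.004,-0.07,-7]
    - [-0.002,-0.006,-0.092,-11]
    - [-0.002,-0.006,-0.092,-11]

```text
time: 17.28
tool_pos: [0.4777, -0.2062, 0.1043]
tool_rot: [0.0, 0.873, -0.487, 0.006]
contact_force: [1.4, -0.5, -1.2]
gripper_width: 0.104
```

>>> jog_arm:
  targets:
    - [-0.004,-0.006,-0.02,-7]
    - [-0.009,-0.012,-0.04,-14]
    - [-0.014,-0.02,-0.06,-21]
    - [-0.022,-0.031,-0.065,-28]
    - [-0.022,-0.031,-0.065,-35]

```text
time: 17.7
tool_pos: [0.4899, -0.168, 0.1638]
tool_rot: [-0.0, 0.98, -0.2, 0.001]
contact_force: [0.1, -0.9, -3.1]
gripper_width: 0.107
```

>>> jog_arm:
  targets:
    - [0.001,-0.013,-0.01,-7]
    - [0.002,-0.026,-0.01,-14]
    - [0.003,-0.04,-0.01,-21]
    - [0.004,-0.054,-0.01,-28]
    - [0.004,-0.067,-0.01,-35]

```text
time: 18.12
tool_pos: [0.5183, -0.1083, 0.1707]
tool_rot: [-0.001, 0.995, 0.103, -0.001]
contact_force: [-0.2, 0.6, -2.4]
gripper_width: 0.1
```

>>> jog_arm:
  targets:
    - [0.01,-0.016,0,-7]
    - [0.02,-0.032,0,-14]
    - [0.03,-0.048,0,-21]
    - [0.04,-0.065,0,-28]
    - [0.048,-0.082,0,-35]

```text
time: 18.53
tool_pos: [0.5488, -0.0183, 0.1705]
tool_rot: [-0.001, 0.917, 0.398, -0.001]
contact_force: [-0.1, 0.8, -1.5]
gripper_width: 0.102
```

>>> jog_arm:
  targets:
    - [0.015,-0.008,0,-7]
    - [0.03,-0.016,0,-14]
    - [0.045,-0.024,0.005,-21]
    - [0.06,-0.032,0.005,-28]
    - [0.073,-0.039,0.005,-35]

```text
time: 18.95
tool_pos: [0.5701, 0.0616, 0.165]
tool_rot: [-0.001, 0.755, 0.655, -0.001]
contact_force: [0.2, 0.2, -2.9]
gripper_width: 0.103
```

>>> jog_arm:
  targets:
    - [0.0135,-0.001,0.01,-6.5]
    - [0.0135,-0.001,0.015,-6.5]
    - [0.0135,-0.001,0.015,-6.5]
    - [0.0135,-0.001,0.015,-6.5]

```text
time: 19.28
tool_pos: [0.5712, 0.0736, 0.1509]
tool_rot: [-0.001, 0.719, 0.695, -0.001]
contact_force: [-0.3, 0.4, -1.1]
gripper_width: 0.102
```

```bash
python3 - <<'E'
from h import *
plan([(.573,.0735,.115,-1.5)])
a=cams.grab_frame('side');incheck(a,np.load('pics/side0.npy'))
E
```

```text
t 19.28 pos [0.5712 0.0736 0.1509] Y -2.0 grip 0.102 F [-0.2914  0.4073 -1.0712] q6 0.03
[-0.      0.0018  0.0359] turn -0.5
dark blob box [236 198   3  11  17] c [236.7647 202.1176]
dark blob box [244 202  10  26 162] c [248.821  214.7469]
dark blob box [232 210   3  12  26] c [233.0385 215.4231]
dark blob box [255 211   4  14  31] c [256.5161 217.1935]
1st web top front/back [[248.5018 219.211 ]
 [250.5408 201.6915]] front foot [[249.7965 228.0488]]
2nd web top front/back [[250.5408 201.6915]
 [252.49   184.944 ]] front foot [[251.7394 210.92  ]]
```

>>> jog_arm:
  targets:
    - [0,0.002,0.015,0]
    - [0,0.002,0.03,0]
    - [0,0.002,0.038,-0.5]
    - [0,0.002,0.038,-0.5]
    - [0,0.002,0.038,-0.5]

```text
time: 19.75
tool_pos: [0.574, 0.0735, 0.1146]
tool_rot: [-0.0, 0.716, 0.698, -0.0]
contact_force: [-0.2, -0.2, -2.1]
gripper_width: 0.108
```

>>> jog_arm:
  targets:
    - [0,0,0.002,0]
    - [0,0,0.002,0]

```text
time: 19.92
tool_pos: [0.5749, 0.0738, 0.1138]
tool_rot: [0.001, 0.716, 0.698, 0.001]
contact_force: [0.4, 0.1, -1.4]
gripper_width: 0.099
```

>>> jog_arm:
  targets:
    - [0,0,0.002,0]
    - [0,0,0.002,0]

```text
time: 20.08
tool_pos: [0.5745, 0.074, 0.1111]
tool_rot: [0.0, 0.716, 0.699, 0.0]
contact_force: [-0.5, -0.6, -3.3]
gripper_width: 0.103
```

>>> jog_arm:
  targets:
    - [0,0,0.002,0]
    - [0,0,0.002,0]

```text
time: 20.25
tool_pos: [0.5745, 0.0741, 0.109]
tool_rot: [0.0, 0.716, 0.699, 0.0]
contact_force: [-0.5, 1.1, -1.9]
gripper_width: 0.103
```

>>> jog_arm:
  targets:
    - [0,0,0.002,0]
    - [0,0,0.002,0]

```text
time: 20.42
tool_pos: [0.5754, 0.0747, 0.1085]
tool_rot: [0.0, 0.716, 0.699, 0.001]
contact_force: [-0.6, 2.7, 3.7]
gripper_width: 0.105
```

>>> jog_arm:
  targets:
    - [0,0,0,0]
    - [0,0,0,0]
    - [0,0,0,0]
    - [0,0,0,0]
    - [0,0,0,0]
  fingers: 0.28

```text
time: 20.83
tool_pos: [0.5742, 0.0739, 0.1065]
tool_rot: [-0.0, 0.716, 0.699, -0.0]
contact_force: [-0.8, -0.8, 0.7]
gripper_width: 0.282
```

```bash
python3 - <<'E'
from h import *
plan([(.5727,.0736,.165,-1.5),(.505,.012,.17,-1.5)])
a=cams.grab_frame('side');np.save('pics/side11.npy',a);r=np.load('pics/side0.npy')
incheck(a,r)
g=r.astype(int).sum(2)-a.astype(int).sum(2)
for v in range(180,230,3): print(v,np.where(g[v,238:266]>120,1,0))
E
```

```text
t 20.83 pos [0.5742 0.0739 0.1065] Y -1.4 grip 0.282 F [-0.8177 -0.7896  0.7413] q6 0.02
[-0.0003 -0.0015 -0.0585] turn 0.1
[-0.0634 -0.0661 -0.005 ] turn -0.0
dark blob box [244 195  17  33 294] c [251.3061 210.568 ]
dark blob box [236 198   4  11  21] c [237.0476 201.619 ]
dark blob box [232 210   3  12  26] c [233.0385 215.4231]
1st web top front/back [[248.5018 219.211 ]
 [250.5408 201.6915]] front foot [[249.7965 228.0488]]
2nd web top front/back [[250.5408 201.6915]
 [252.49   184.944 ]] front foot [[251.7394 210.92  ]]
180 [0 0 0 1 1 1 1 1 1 1 1 1 1 1 1 1 1 1 1 1 1 1 1 1 1 1 1 1]
183 [0 0 0 1 1 1 1 1 1 1 1 1 1 1 1 1 1 1 1 0 0 0 0 0 0 0 0 0]
186 [0 0 0 1 1 1 1 1 1 1 1 1 1 1 1 1 1 0 0 0 0 0 0 0 0 0 0 0]
189 [0 0 0 1 1 1 1 1 1 1 1 1 1 1 1 1 1 1 1 1 1 1 1 1 1 1 1 1]
192 [0 0 1 0 0 0 0 0 0 0 0 0 1 1 1 1 1 1 1 1 1 1 0 0 0 0 0 0]
195 [0 0 0 0 0 0 0 0 0 0 0 0 1 1 1 1 1 1 0 0 0 1 0 0 0 0 0 0]
198 [1 1 0 0 0 0 0 0 0 0 0 1 1 1 1 1 1 0 0 0 1 1 0 0 0 0 0 0]
201 [1 0 0 0 0 0 0 0 0 0 1 1 1 1 1 1 1 0 0 0 1 1 0 0 0 0 0 0]
204 [0 0 0 0 0 0 0 0 0 1 1 1 1 1 1 1 1 0 0 0 1 0 0 0 0 0 0 0]
207 [0 0 0 0 0 0 0 0 0 1 1 1 1 1 1 1 1 0 0 1 1 0 0 0 0 0 0 0]
210 [0 0 0 0 0 0 0 0 1 1 1 1 1 1 1 1 0 1 1 1 1 0 0 0 0 0 0 0]
213 [0 0 0 0 0 0 0 0 1 1 1 1 1 1 1 0 0 0 1 1 1 0 0 0 0 0 0 0]
216 [0 0 0 0 0 0 0 1 1 1 1 1 1 1 1 0 0 0 1 1 0 0 0 0 0 0 0 0]
219 [0 0 0 0 0 0 0 1 1 1 1 1 1 1 0 0 0 0 1 1 0 0 0 0 0 0 0 0]
222 [0 0 0 0 0 0 0 1 1 1 1 1 1 1 0 0 0 1 1 0 0 0 0 0 0 0 0 0]
225 [0 0 0 0 0 0 0 1 1 1 1 0 0 0 0 0 0 0 0 0 0 0 0 0 0 0 0 0]
228 [0 0 0 0 0 0 0 0 0 0 0 0 0 0 0 0 0 0 0 0 0 0 0 0 0 0 0 0]
```

Tee B went in as well. I'll retract, re-check it clear of the gripper's shadow, and compute the button arc.

>>> jog_arm:
  targets:
    - [0,0,-0.03,0]
    - [0,0,-0.058,0]
    - [0,0,-0.058,0]

```text
time: 21.13
tool_pos: [0.5779, 0.074, 0.1716]
tool_rot: [0.004, 0.716, 0.699, 0.004]
contact_force: [1.2, 0.5, 2.2]
gripper_width: 0.28
```

>>> jog_arm:
  targets:
    - [-0.063,-0.067,-0.005,0]
    - [-0.063,-0.067,-0.005,0]
    - [-0.063,-0.067,-0.005,0]
    - [-0.063,-0.067,-0.005,0]
  fingers: 0

```text
time: 21.47
tool_pos: [0.5045, 0.0114, 0.1696]
tool_rot: [0.0, 0.716, 0.698, -0.0]
contact_force: [0.4, 0.5, -0.3]
gripper_width: -0.005
```

```bash
python3 - <<'E'
from h import *
bt=np.array([.5045,.0112,.1541])
plan([(*bt[:2],.135,-1.5)])
a=cams.grab_frame('side');np.save('pics/side12.npy',a);r=np.load('pics/side0.npy');incheck(a,r)
F=railpts(bt,np.radians(88.45));o=F([0,0,0])[0];R=np.c_[F([1,0,0])[0]-o,F([0,1,0])[0]-o,F([0,0,1])[0]-o]
piv=F([-.010,0,-.012])[0]
from scipy.spatial.transform import Rotation as Ro
for q in np.arange(0,.39,.048):
    Q=Ro.from_rotvec(-q*R[:,1]).as_matrix()@R
    b=piv+Q@[-.203,.066,.024-.007]; d=b-bt
    y=np.radians(-1.5);ey=np.array([np.cos(y),np.sin(y),0]);ex=np.array([-ey[1],ey[0],0])
    print('%.3f'%q,b,'tool shift from button top',np.round([d@ex,d@ey,-d[2]],4))
cv2.imwrite('pics/m12.png',np.hstack([crop(a,225,130,75,110,375,550),crop(cams.grab_frame('top'),200,170,100,75,400,300).copy() if 0 else cv2.copyMakeBorder(crop(cams.grab_frame('top'),195,165,100,75,400,300),0,250,0,0,0)]))
E
```

```text
t 21.47 pos [0.5045 0.0114 0.1696] Y -1.5 grip -0.005 F [ 0.4009  0.5008 -0.2868] q6 -0.10
[-0.0002 -0.      0.0346] turn -0.0
dark blob box [244 195  17  33 300] c [251.3367 210.5733]
dark blob box [236 198   4   8  17] c [237.     200.8235]
1st web top front/back [[248.5018 219.211 ]
 [250.5408 201.6915]] front foot [[249.7965 228.0488]]
2nd web top front/back [[250.5408 201.6915]
 [252.49   184.944 ]] front foot [[251.7394 210.92  ]]
0.000 [0.5044 0.0082 0.1478] tool shift from button top [-0.003  -0.      0.0063]
0.048 [0.5043 0.0036 0.1392] tool shift from button top [-0.0076 -0.      0.0149]
0.096 [ 0.5042 -0.0006  0.1303] tool shift from button top [-0.0118 -0.      0.0238]
0.144 [ 0.5041 -0.0044  0.1213] tool shift from button top [-0.0156 -0.      0.0328]
0.192 [ 0.504  -0.0078  0.1122] tool shift from button top [-0.019  -0.      0.0419]
0.240 [ 0.5039 -0.0107  0.1028] tool shift from button top [-0.0219 -0.      0.0513]
0.288 [ 0.5038 -0.0132  0.0934] tool shift from button top [-0.0244 -0.      0.0607]
0.336 [ 0.5038 -0.0152  0.0838] tool shift from button top [-0.0264 -0.      0.0703]
0.384 [ 0.5037 -0.0168  0.0742] tool shift from button top [-0.028  -0.      0.0799]
```

View pics/m12.png

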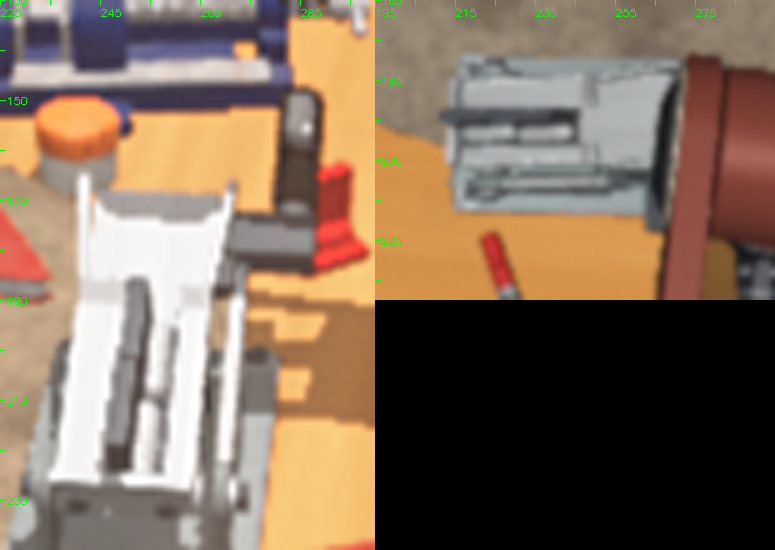

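Both tees sit in the rail against each other: the webs run from side v≈185 to 225, and both bright beads at (253,200) and (252,217) are on the handle side. Now I'll find the button by contact.

>>> jog_arm:
  targets:
    - [0,0,0.025,0]
    - [0,0,0.04,0]
    - [0,0,0.046,0]
    - [0,0,0.046,0]
    - [0,0,0.046,0]

```text
time: 21.98
tool_pos: [0.5063, 0.0131, 0.1239]
tool_rot: [-0.0, 0.715, 0.699, -0.0]
contact_force: [0.5, -0.0, -0.3]
gripper_width: -0.004
```

>>> jog_arm:
  targets:
    - [0,0,0.003,0]
    - [0,0,0.003,0]

```text
time: 22.15
tool_pos: [0.5066, 0.0128, 0.1216]
tool_rot: [0.001, 0.715, 0.699, 0.0]
contact_force: [0.3, -0.3, 0.5]
gripper_width: -0.003
```

>>> jog_arm:
  targets:
    - [0,0,0.003,0]
    - [0,0,0.003,0]

```text
time: 22.32
tool_pos: [0.5069, 0.0125, 0.1189]
tool_rot: [0.001, 0.716, 0.699, 0.001]
contact_force: [1.4, 1.3, 2.2]
gripper_width: -0.001
```

>>> jog_arm:
  targets:
    - [-0.001,0,0.003,0]
    - [-0.001,0,0.003,0]

```text
time: 22.48
tool_pos: [0.507, 0.0117, 0.1169]
tool_rot: [0.001, 0.716, 0.699, 0.001]
contact_force: [-0.7, 0.5, 4.5]
gripper_width: 0.0
```

In contact with the button at ≈0.119, with the spring force rising. Pressing in and following the arc.

>>> jog_arm:
  targets:
    - [-0.001,-0.002,0.003,0]
    - [-0.002,-0.002,0.006,0]
    - [-0.002,-0.002,0.006,0]

```text
time: 22.73
tool_pos: [0.5064, 0.0093, 0.1112]
tool_rot: [0.003, 0.716, 0.698, 0.002]
contact_force: [3.3, 0.1, 4.3]
gripper_width: -0.003
```

>>> jog_arm:
  targets:
    - [-0.002,0,0.004,0]
    - [-0.004,0,0.008,0]
    - [-0.004,0,0.008,0]

```text
time: 22.98
tool_pos: [0.506, 0.0052, 0.1029]
tool_rot: [0.002, 0.716, 0.698, 0.002]
contact_force: [2.8, 0.5, 4.1]
gripper_width: -0.002
```

```bash
python3 - <<'E'
from h import *
plan([])
E
```

```text
t 22.98 pos [0.506  0.0052 0.1029] Y -1.4 grip -0.002 F [2.8494 0.4693 4.0608] q6 -0.11
```

```bash
cat >> h.py <<'E'
def railq(f,ref):
    # vertical shift of the rail's handle block / high end between raised frame and now, by template matching
    t=ref[170:192,270:290]
    r=cv2.matchTemplate(f[160:235,262:300],t,cv2.TM_CCOEFF_NORMED);_,v,_,l=cv2.minMaxLoc(r);print('handle block shift px',l[0]-8,l[1]-10,'score %.2f'%v)
    t=ref[183:225,244:262]
    r=cv2.matchTemplate(f[175:240,236:272],t,cv2.TM_CCOEFF_NORMED);_,v,_,l=cv2.minMaxLoc(r);print('tees shift px',l[0]-8,l[1]-8,'score %.2f'%v)
E
python3 - <<'E'
from h import *
a=cams.grab_frame('side');railq(a,np.load('pics/side12.npy'))
print('expect block shift per 0.054 rad ~', proj('side',[.52,.03,.13])-proj('side',[.52,.03+.005,.13+.009]))
E
```

```text
handle block shift px 0 1 score 0.82
tees shift px 0 0 score 0.98
expect block shift per 0.054 rad ~ [[0.0264 2.1635]]
```

>>> jog_arm:
  targets:
    - [-0.002,-0.001,0.004,0]
    - [-0.004,-0.001,0.008,0]
    - [-0.005,-0.001,0.012,0]
    - [-0.005,-0.001,0.012,0]

```text
time: 23.37
tool_pos: [0.5052, 0.0002, 0.091]
tool_rot: [0.003, 0.716, 0.698, 0.002]
contact_force: [3.4, 0.8, 5.8]
gripper_width: 0.0
```

```bash
python3 - <<'E'
from h import *
plan([]);a=cams.grab_frame('side');railq(a,np.load('pics/side12.npy'))
E
```

```text
t 23.37 pos [0.5052 0.0002 0.091 ] Y -1.4 grip 0.000 F [3.3608 0.8305 5.8439] q6 -0.12
handle block shift px 0 4 score 0.77
tees shift px 0 0 score 0.94
```

The rail is swinging (handle block down 4 px). Continuing along the arc.

>>> jog_arm:
  targets:
    - [-0.002,-0.001,0.005,0]
    - [-0.004,-0.001,0.01,0]
    - [-0.006,-0.001,0.015,0]
    - [-0.008,-0.001,0.02,0]
    - [-0.008,-0.001,0.02,0]

```text
time: 23.83
tool_pos: [0.5034, -0.0072, 0.0702]
tool_rot: [0.002, 0.716, 0.698, 0.002]
contact_force: [3.8, 1.5, 4.9]
gripper_width: 0.006
```

>>> jog_arm:
  targets:
    - [-0.001,0,0.005,0]
    - [-0.003,0,0.01,0]
    - [-0.004,0,0.015,0]
    - [-0.006,0,0.02,0]
    - [-0.006,0,0.02,0]

```text
time: 24.25
tool_pos: [0.5021, -0.0131, 0.0493]
tool_rot: [0.0, 0.716, 0.699, 0.001]
contact_force: [3.1, 2.7, 4.2]
gripper_width: 0.0
```

```bash
python3 - <<'E'
from h import *
plan([]);a=cams.grab_frame('side');railq(a,np.load('pics/side12.npy'))
E
```

```text
t 24.25 pos [ 0.5021 -0.0131  0.0493] Y -1.4 grip 0.000 F [3.1475 2.6709 4.2047] q6 -0.15
handle block shift px -1 12 score 0.47
tees shift px 1 0 score 0.75
```

>>> jog_arm:
  targets:
    - [-0.001,0,0.004,0]
    - [-0.002,0,0.008,0]
    - [-0.002,0,0.01,0]
    - [-0.002,0,0.01,0]

```text
time: 24.63
tool_pos: [0.5015, -0.0151, 0.0392]
tool_rot: [0.0, 0.716, 0.699, 0.0]
contact_force: [2.6, 2.5, 2.6]
gripper_width: 0.003
```

>>> jog_arm:
  targets:
    - [0,0,0.002,0]
    - [0,0,0.004,0]
    - [0,0,0.004,0]

```text
time: 24.88
tool_pos: [0.5018, -0.0152, 0.0383]
tool_rot: [-0.0, 0.716, 0.699, -0.0]
contact_force: [-6.8, 3.4, 19.8]
gripper_width: 0.0
```

The stop is reached: the force jumped to about 20 N at z 0.038, against a predicted 0.039. I'll let go straight up, move clear and check.

>>> jog_arm:
  targets:
    - [0,0,-0.03,0]
    - [0,0,-0.07,0]
    - [0,0,-0.11,0]
    - [0,0,-0.11,0]

```text
time: 25.22
tool_pos: [0.505, -0.0164, 0.1532]
tool_rot: [0.005, 0.716, 0.699, 0.003]
contact_force: [1.9, -0.6, 1.6]
gripper_width: -0.003
```

>>> jog_arm:
  targets:
    - [-0.12,-0.03,-0.04,0]
    - [-0.12,-0.03,-0.04,0]
    - [-0.12,-0.03,-0.04,0]
    - [-0.12,-0.03,-0.04,0]
    - [-0.12,-0.03,-0.04,0]

```text
time: 25.63
tool_pos: [0.4673, -0.1364, 0.1848]
tool_rot: [-0.0, 0.717, 0.697, -0.001]
contact_force: [0.3, 0.1, 0.2]
gripper_width: -0.001
```

```bash
python3 - <<'E'
from h import *
from scipy.spatial.transform import Rotation as Ro
plan([]);a=cams.grab_frame('side');np.save('pics/sidef.npy',a);railq(a,np.load('pics/side12.npy'))
bt=np.array([.5045,.0112,.1541]);F=railpts(bt,np.radians(88.45));o=F([0,0,0])[0];R=np.c_[F([1,0,0])[0]-o,F([0,1,0])[0]-o,F([0,0,1])[0]-o];piv=F([-.010,0,-.012])[0]
for q in (0.34,.384):
    Q=Ro.from_rotvec(-q*R[:,1]).as_matrix()@R; G=lambda p:proj('side',piv+Q@(np.array(p)+[.010,0,.012]))[0]
    print(q,'web top front',G([0,0,.05]),'web top back',G([-.088,0,.05]),'floor end',G([-.17,-.03,0]),G([-.17,.03,0]),'button out',G([-.213,.066,.012]),'in',G([-.213,.066,.005]))
t=cams.grab_frame('top')
cv2.imwrite('pics/mf.png',np.hstack([crop(a,225,150,75,100,450,600),cv2.copyMakeBorder(crop(t,205,165,80,75,320,300),0,300,0,0,0)]))
E
```

```text
t 25.63 pos [ 0.4673 -0.1364  0.1848] Y -1.6 grip -0.001 F [0.2687 0.068  0.2333] q6 -0.41
handle block shift px -1 14 score 0.46
tees shift px 1 0 score 0.73
0.34 web top front [249.7773 210.7094] web top back [254.2085 185.858 ] floor end [246.5236 180.7365] [269.9884 181.9   ] button out [285.2652 168.7376] in [285.2162 170.915 ]
0.384 web top front [249.919  209.7561] web top back [254.3677 186.3246] floor end [246.634  182.8252] [270.0069 183.9951] button out [285.2219 171.3228] in [285.1665 173.5483]
```

No more views are available, so I'll check numerically from pixel profiles: the button, the floor end and the web extents.

```bash
python3 - <<'E'
from h import *
a=np.load('pics/sidef.npy');r=np.load('pics/side12.npy');g=a.mean(2).astype(int);h=r.mean(2).astype(int)
print('grip col u=284 raised v142-180',h[142:180,284]);print('grip col u=284 now v160-200',g[160:200,284])
print('floor col u=264 raised v160-200',h[160:200,264]);print('floor u=264 now v172-205',g[172:205,264])
for v in range(182,232,4): print(v,g[v,238:268])
t=cams.grab_frame('top').mean(2).astype(int)
for v in range(186,202,2): print('top',v,t[v,206:256:2])
E
```

```text
grip col u=284 raised v142-180 [188 185 184 186 174 115 101 151 161 160 162 161 160 154 138 114  99  80
  65  65  73  71  69  71  70  69  69  71 104 140 125  92  84 104 142 150
 148 144]
grip col u=284 now v160-200 [181 166 121 108 122 133 123  93 125 207 240 240 240 238 201 139 107  78
  60  65  67  65  68  66  68 113 182 176 133 120 120 126 118  94  76  69
  71  70  78 106]
floor col u=264 raised v160-200 [186 185 187 186 187 186 185 184 181 165 160 159 158 157 199 246 247 246
 245 246 246 246 246 246 247 247 245 228 216 215 217 233 248 249 249 250
 250 250 251 254]
floor u=264 now v172-205 [107 126 164 172 168 164 162 161 161 156 154 187 234 235 234 234 233 234
 232 232 233 237 243 244 243 239 235 234 234 234 236 238 237]
182 [164 169 172 174 191 222 177 166 194 185 178 180 182 186 181 177 165 160
 158 158 157 157 156 154 153 155 154 155 160 160]
186 [161 164 162 156 184 226 200 223 234 233 234 234 234 231 200 183 184 207
 229 236 236 235 232 231 232 233 234 233 234 233]
190 [169 166 161 171 209 230 212 228 233 233 234 235 233 181 125 116 112 112
 172 236 237 232 231 230 231 231 2
[... 1473 characters left out ...]
 219
 219 219 220 220 220 205 180]
top 190 [136 128 132 137 132 165 186 192 206 207 208 209 210 211 213 217 218 219
 219 220 220 220 220 208 180]
top 192 [134 129 132 133 128 161 133 121 124 123 123 125 123 123 153 194 196 193
 188 189 190 189 195 190 176]
top 194 [131 125 128 133 131 161 117 109 111 112 112 112 108  99 104 113 113 110
 105 105 104  87 140 217 217]
top 196 [126 125 126 132 133 178 164  91 117 118 116 104  99  97  79  85  90  92
  90  89  85  74 148 224 222]
top 198 [129 130 126 127 129 172 205 151 187 192 191 189 189 186 142 175 201 199
 192 192 180 148 151 222 221]
top 200 [146 139 129 128 123 168 186 111 136 138 141 137 137 133 129 145 155 153
 156 156 159 133 146 218 217]
```

```bash
python3 -c "
from h import *
plan([]);print(manip.job_done())"
```

```text
t 25.78 pos [ 0.4675 -0.1334  0.1832] Y -1.3 grip -0.004 F [-0.4464  0.446  -0.6016] q6 -0.41
the job is handed in; nothing more can be done
None
```

The job was handed in at 25.8 s. Both bare-steel tees are in the rail against the stop and each other, beads to the handle side. I then pressed the button, swung the rail down to its stop and let go. No verdict was reported.

**Last checks:**
- **Tees:** the last picture before the swing showed both seated with beads to the handle side. Afterwards the webs ran unbroken from v 187 to 209 in the side view, against a predicted 186 to 210.
- **Rail:** the force rose to about 20 N at the stop, and the floor end is at v ≈183.5 against ≈183.7 predicted for 0.384 rad.
- **Button:** it is at v ≈171.6, where 171.3 means out and 173.5 means in. I had no direct check that the pawl locked.
- **Gripper:** it is clear of everything, with no contact force.

**What disagreed or failed:**
- **Height reading:** the reported tool height was about 36 mm too low. The first grasp closed above the web, so I found the offset by touching the bare table and corrected for it.
- **Camera offset:** the two cameras differed by about 2 to 4 mm in x, and I split the difference.
- **Turning the tee:** pressing the first tee onto the slope did not turn it in the grip, so I released both to tip onto the slope.
- **Final picture:** it was refused because the viewing limit was reached, so the after-swing checks come from pixel values only.
- **Bystanders:** I did not measure them at the end, but felt no contact near any of them.

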